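# Latch the bead case

### The job

The small black bead case with aluminium edges has been left unlatched. Hook the wire loop of its front latch over the keeper on the lid, then press the latch lever over past centre until it lies fully home against the case with the loop caught in the keeper and the lid drawn down on its seal. Let go, and leave the other things on the desk where they stand.

Things in the scene. Friction and masses are not known exactly. Their poses are not given: they have to be found in the camera images.
- case: Heavy lidded box, black panels, aluminium edges; does not budge. 180 mm deep (its x), 240 wide (y), 190 high, folded handle 15 mm above the lid. Origin: centre of its underside, on the desk. x points from the latch face to the back, y along the face, z up; the latch face is the upright plane x = -90 mm. The lid starts 128 mm up, hinged along the back. Latch at mid-face (y = 0).
- lever (a joint): Latch lever: 0 = home, down along the face; grows as its free end swings out and up (1.57 = straight out of the face; 2.05 to 2.35 at the start; stop 2.5). Stays where left; 1 N at its end moves it. With the loop hooked it resists below about 1.1, at most about 4 N at its end, until about 0.25, where it passes centre and snaps home.
- loop (a joint): Angle of the wire loop on the lever; grows as its bar swings outward from the face, 0 = as when latched. Its lean from upright, outward, is loop minus lever (rad). It turns freely and falls by its weight: at the start it lies out over the lever at its stop, 2.9. Leaned inward past upright it drops on the keeper plate and stays there, and follows as the lever goes down.
- lid (a joint): Opening of the lid about its back hinge: about 0 while it stands some 3 mm proud on its springy seal, about -0.013 when the latch has drawn it down; positive if lifted.
- lever_pin (a point): Fixed hinge pin of the lever, 12 mm out from the face, 108 mm above the desk, y = 0; axes as the case. The lever is a steel plate 26 mm wide and 3 mm thick, its mid-plane on this pin, 56 mm long plus a thumb end that flares outward by 5 mm. Ears of the latch plate stand either side of it (33 mm over both, 15 mm out of the face).
- lever_end (a point): Middle of the thumb end of the lever, 64 mm from the pin.
- loop_pin (a point): Where the loop is pinned to the lever: 18 mm from the lever pin, turned 0.25 rad from the lever's line towards the face side (lever home: 17.4 mm below the lever pin and 4.5 mm nearer the face).
- loop_bar (a point): Middle of the loop's far bar, 59.4 mm from the loop pin. The loop is a U of 5 mm steel wire, 55 mm wide outside, its side wires 50 mm apart (centres) and so clear of the lever; the straight bar is 38 mm long with its ends cut across the corners.
- keeper (a point): Seat of the bar in the keeper on the lid: 7 mm out of the face, 150 mm above the desk when drawn down; axes as the case. Keeper 20 mm wide: foot with its top 2.5 mm below this point, upturned lip 4 to 6.5 mm farther out, its top 8 mm above; behind it a plate 36 mm wide, 3 mm proud of the face. The bar comes in over the lip, then down; with the lever at 2 or more it clears it by 3 mm.
- bobbin: wooden bobbin standing upright, 34 mm across, 52 mm tall; origin at the centre of its underside; to be left alone.
- magnifier: clear glass paperweight magnifier, a dome 72 mm across and 32 mm high; origin at the centre of its underside; to be left alone.
- bead_box: shut orange plastic bead box with a press button on its front, 75 x 115 x 44 mm; origin at the centre of its underside; to be left alone.
- tray: flat steel tray 170 x 250 mm, 18 mm high, a small wire handle at each short end; origin at the centre of its underside; to be left alone.
- button_jar: glass jar with a steel screw lid, 68 mm across, 100 mm tall; origin at the centre of its underside; to be left alone.
- thread_cone: cone of blue thread, 56 mm across at the foot, 100 mm tall; origin at the centre of its underside; to be left alone.
- wood_hoop: wooden embroidery hoop lying flat, 124 mm outside, 108 mm inside, 11 mm high; origin at the centre of its underside; to be left alone.

How it is judged (in metres and radians):
On the way:
1. the loop's bar is over the keeper, behind the lip, with the lever still open (x of loop_bar in the frame of keeper between -0.004 and 0.004 m and z of loop_bar in the frame of keeper between -0.004 and 0.02 m and value of joint lever above 0.6 rad), for 0.2 s.
At the end, for the whole second after the job is handed in: The lever is home (joint below 0.08 rad) and still, the loop's bar sits in the keeper behind its lip (within 4 mm of the seat in depth and height), the lid is drawn down on its seal (joint below -0.007 rad), and every other listed thing is within 20 mm of where it stood (x of loop_bar in the frame of keeper between -0.004 and 0.004 m and z of loop_bar in the frame of keeper between -0.004 and 0.004 m and value of joint lever below 0.08 rad and value of joint lid below -0.007 rad and velocity of joint lever between -0.1 and 0.1 rad/s and distance of each of bobbin, magnifier, bead_box, tray, button_jar, thread_cone, wood_hoop from where it was at the start of the episode below 0.02 m); the robot touches nothing.
It fails at once if something else on the desk is pushed away (more than 20 mm) (distance of any of bobbin, magnifier, bead_box, tray, button_jar, thread_cone, wood_hoop from where it was at the start of the episode above 0.02 m).
It also fails if it takes over 45 s, if anything falls off the work surface, if the arm or the gripper's body presses on something with over 40 N, if the wrist force passes 120 N, or if a joint passes its speed limit or range.

### The arm

A 6-joint arm with a two-finger parallel gripper is mounted at the origin on the work surface. World frame = base frame: x ahead of the robot, y to its left, z up, the work surface at z = 0. Lengths are in mm, angles in rad, forces in N, time in s.
With the tool pointing down it reaches from about 375 to 825 mm from the base axis. Payload 5.5 kg.
Tool frame: the origin (TCP) lies on the centre line of the jaws, within the pads' length; the fingertips stand manip.tip_reach ahead of it and the grasp point (between the pads) lies 11 mm behind it (manip.tip_reach is the distance from the TCP to the fingertips, in mm); z points along the fingers, y is the line along which they close (so a half turn about z gives the same grasp; the last joint's range is limited). The gripper opens to 85 mm and grips with 20 to 120 N. Pads are 22 mm wide; open, the fingers measure 114 mm over their backs; the gripper's body (76 mm by 85 mm) begins 54 mm behind the grasp point. The pads swing forward as they close: fully open they stand 13 mm farther back than shut.
Start: joints at [1.109, 0.314, -0.047, 1.21, 0, 1.571], TCP at [267.332, 537.148, 239.299] pointing down, gripper open.
Joint ranges: [-2.67, 2.67], [-0.69, 1.73], [-1.03, 1.25], [-2.08, 2.16], [-1.42, 1.45], [-3.14, 3.14]. Speed limits (rad/s): [2.39, 2.39, 3.01, 3.14, 3.14, 3.14].

### API

Orientations are given as a unit quaternion [x, y, z, w].
In Python, from bench import manip gives the robot as it stands.
- The arm moves only by the tool servo_tool, never from a script. Its argument "rows" is one flat list of numbers, 7 for each row, row after row: the shift along the tool's x, y, z in mm, then the turn, a rotation vector about the tool's x, y, z in rad, then the closure, from 0 (fully open) to 1 (shut). A call has 1 to 12 rows; each row shifts and turns the commanded pose from where the row before left it, along the tool's axes as they then stand; what a row does not reach is not made up. A row lasts 1/8 s, in which the tool goes at most 62.5 mm and 10.7 degrees, less where a joint would pass 70% of its speed; a pose out of reach is approached as far as the arm can. A call with a gripper value outside its range is refused whole. The fingers move at their own pace and stop on an object; the grip force is fixed at half the most. Time passes only in rows, so rows that do not move let the fingers close. It gives the time, the measured TCP pose, the force, the opening and the grip force at its end, in the units of the state.
- manip.get_state(): the state, without advancing time (a new reading comes with each control period).
- manip.read_camera(name): name is "side" or "top" or "wrist"; returns (picture, depth): 400x640x3 uint8, red, green, blue; 400x640 float32, mm along the optical axis (not along the pixel's ray), 0 where there is no reading.
- manip.camera_info(name): a dict with "intrinsics" (3x3 intrinsics, pixels), "k1" (the pictures are not rectified: a ray, as slopes to the right and down, at radius r is drawn at 1 + k1 r^2 times it, then the intrinsics apply), "world_from_camera" (4x4, takes a point from camera to world coordinates). Camera axes: x right, y down, z forward; pixel columns grow to the right and rows downward; lengths in mm; the calibration is good to about 2 mm. A picture is of the moment at which its call begins: read the wrist's pose just before it. camera_info takes no time and is no camera call; for the wrist camera it gives the pose at the moment of the call.
- manip.sign_off(): hands the job in; it is judged then, once.
The state is a dict: "time": time; "joints": joint angles; "joint_velocities": joint speeds; "tau": joint torques, N m; "position": TCP position; "eef_rot": TCP orientation; "wrist_force": force on the tool from outside, world axes, zero at the start; "torque": the same for the moment, N m; "grip_width": finger opening in mm; "finger_force": force on a finger pad.
Only numpy, scipy, OpenCV 4.12 (cv2) and the standard library are available. Lean on these libraries where they do the work, as an engineer would, in place of code of your own. Each camera call takes 0.05 s, during which the arm holds its last target. There are 200 camera calls.

## Working session

There is one attempt and no reset: what is moved stays moved. The work goes in short steps, Python scripts to look and compute and a tool call to move; the robot and the scene stay as the last step left them, time stands still between calls to the robot, and variables do not carry over. Pictures are saved under pics/ and viewed, at most 12 in all, crops included, and the job is handed in when it is done.

Besides the shell and the picture viewer there is one more tool, called after "Call:" as name(argument=value, ...), one argument or row to a line, values as JSON. servo_tool: Moves the arm, as the interface text tells. Its arguments: {"type":"object","properties":{"rows":{"type":"array","items":{"type":"number"}}},"required":["rows"]}

```bash
ls; mkdir -p pics
cat > h.py <<'E'
import numpy as np, cv2
from bench import manip
def ray(info,u,v):
    K=np.array(info["intrinsics"]);k=info["k1"]
    d=np.array([(u-K[0,2])/K[0,0],(v-K[1,2])/K[1,1]]);s=d.copy()
    for _ in range(20): s=d/(1+k*(s@s))
    return s
def pts(name,depth,info,uv):
    T=np.array(info["world_from_camera"]);o=[]
    for u,v in uv:
        z=depth[int(v),int(u)];s=ray(info,u,v);o.append((T@[s[0]*z,s[1]*z,z,1])[:3])
    return np.array(o)
def proj(info,P):
    T=np.linalg.inv(np.array(info["world_from_camera"]));K=np.array(info["intrinsics"])
    c=(T@np.append(P,1))[:3];s=c[:2]/c[2];s=s*(1+info["k1"]*(s@s));return K[0,0]*s[0]+K[0,2],K[1,1]*s[1]+K[1,2]
def cloud(depth,info):
    K=np.array(info["intrinsics"]).astype(float);h,w=depth.shape
    uv=np.stack(np.meshgrid(np.arange(w),np.arange(h)),-1).reshape(-1,1,2).astype(float)
    s=cv2.undistortPoints(uv,K,np.array([info["k1"],0,0,0.])).reshape(h,w,2)
    P=np.dstack([s*depth[...,None],depth]);T=np.array(info["world_from_camera"])
    return P@T[:3,:3].T+T[:3,3]
E
python3 - <<'E'
from h import *
print(manip.get_state(), manip.tip_reach)
ims=[]
for n in ("side","top"):
    im,d=manip.read_camera(n);i=manip.camera_info(n);np.savez(f"{n}.npz",im=im,d=d);print(n,i)
    cv2.imwrite(f"pics/{n}0.png",im[:,:,::-1])
E
```

```text
pics
{'time': 0.0, 'joints': array([ 1.10898462e+00,  3.14215582e-01, -4.81074314e-02,  1.21017705e+00,
        1.37733943e-05,  1.57080908e+00]), 'joint_velocities': array([ 0.00093948, -0.00125427,  0.00014989, -0.00158211,  0.00052939,
       -0.00227059]), 'tau': array([ 2.07272155e-03, -5.39585280e+01,  3.39751697e+01,  1.93701434e-02,
       -8.59937700e-05, -5.08537809e-06]), 'position': array([267.08437165, 536.63946501, 238.42837016]), 'eef_rot': array([ 2.28865560e-01,  9.73457667e-01, -8.27683142e-04, -2.01656420e-04]), 'wrist_force': array([-0.2527463 ,  0.05892846, -0.28656021]), 'torque': array([0.0233628 , 0.00629728, 0.02547316]), 'finger_force': 0.0, 'grip_width': 85.38354248982199} 8.0
side {'intrinsics': array([[517.30454139,   0.        , 324.83994232],
       [  0.        , 517.30454139, 198.75787588],
       [  0.        ,   0.        ,   1.        ]]), 'k1': -0.033470518851106815, 'world_from_camera': array([[ 9.25664456e-01, -2.66901105e-01,  2.68158749e-01,
         2.83509312e+02],
       [-3.77973872e-01, -6.20955396e-01,  6.86695092e-01,
        -8.46846759e+02],
       [-1.67650568e-02, -7.37006239e-01, -6.75677983e-01,
         8.72778496e+02],
       [ 0.00000000e+00,  0.00000000e+00,  0.00000000e+00,
         1.00000000e+00]])}
top {'intrinsics': array([[443.88545857,   0.        , 323.62154972],
       [  0.        , 443.88545857, 203.29464108],
       [  0.        ,   0.        ,   1.        ]]), 'k1': -0.07452041906522029, 'world_from_camera': array([[ 2.13076274e-03, -9.99357218e-01,  3.57856093e-02,
         5.37382090e+02],
       [-9.99908645e-01, -2.60686651e-03, -1.32629510e-02,
        -6.87633826e+01],
       [ 1.33477141e-02, -3.57540799e-02, -9.99271477e-01,
         1.15945706e+03],
       [ 0.00000000e+00,  0.00000000e+00,  0.00000000e+00,
         1.00000000e+00]])}
```

View pics/side0.png

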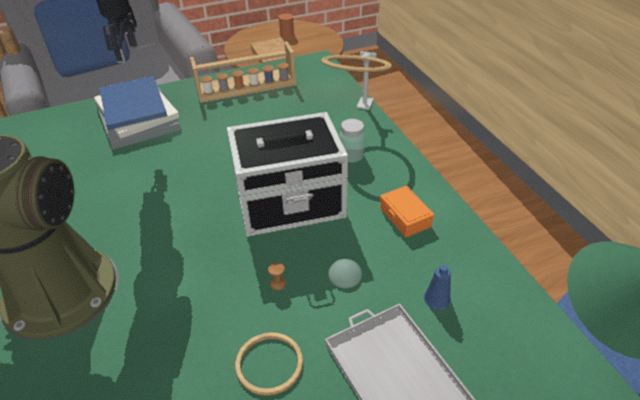

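View pics/top0.png

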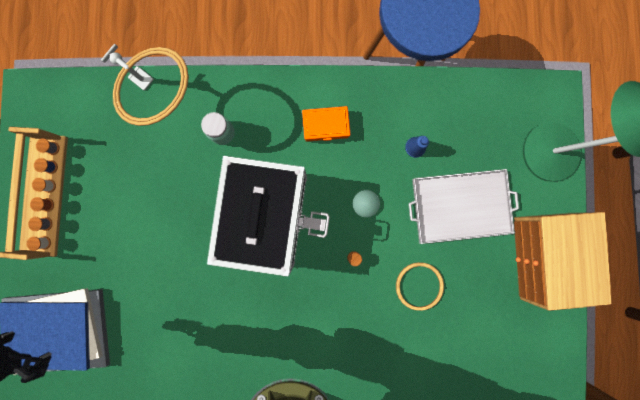

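The side view shows the latch at about (297,200), with bobbin (277,275) and magnifier (345,273) in front of the face. The top view shows the case lid at about (256,217), the loop sticking out at (315,224), the magnifier at (366,203) and the bobbin at (356,259).

```bash
cat > m1.py <<'E'
from h import *
f=np.load("top.npz");i=manip.camera_info("top");P=cloud(f["d"],i)
m=np.zeros(P.shape[:2],bool);m[130:300,190:345]=1
q=P[m&(P[...,2]>178)&(P[...,2]<200)];print(len(q),np.percentile(q[:,2],[5,50,95]))
r=cv2.minAreaRect(q[:,:2].astype(np.float32));print(r,cv2.boxPoints(r))
s=np.load("side.npz");j=manip.camera_info("side");Q=cloud(s["d"],j)
m2=np.zeros(Q.shape[:2],bool);m2[110:240,220:355]=1
q2=Q[m2&(Q[...,2]>180)&(Q[...,2]<200)];r2=cv2.minAreaRect(q2[:,:2].astype(np.float32));print(r2)
# face plane from side cloud
g=Q[m2&(Q[...,2]>15)&(Q[...,2]<85)]
b=cv2.boxPoints(r);c=np.array(r[0])
# latch face = edge facing -y
long=b-c
ax=None
e=[b[1]-b[0],b[2]-b[1]]
n=min(e,key=np.linalg.norm);n=n/np.linalg.norm(n);n*=np.sign(n[1]) # x axis, to back (+y)
yv=np.array([-n[1],n[0]])
print("xcase",n,"yaw",np.arctan2(n[1],n[0]))
d=(g[:,:2]-c)@n;print(np.percentile(d,[1,10,25,50,75,90]))
L=(Q[...,:2]-c);X=L@n;Y=L@yv;Z=Q[...,2]
k=m2&(X<-94)&(abs(Y)<40)&(Z>60)&(Z<200)
print("side latch",k.sum());A=np.c_[X[k],Y[k],Z[k]];print(np.c_[A,np.argwhere(k)][::max(1,len(A)//50)].round(0))
L=(P[...,:2]-c);X=L@n;Y=L@yv;Z=P[...,2]
k=m&(X<-100)&(abs(Y)<40)&(Z>60);A=np.c_[X[k],Y[k],Z[k]]
print("top loop",len(A));print(np.c_[A,np.argwhere(k)][::max(1,len(A)//50)].round(0))
E
python3 m1.py
python3 - <<'E'
import cv2
for n,(y,x) in {"side":((150,310),(215,375)),"top":((190,280),(280,400))}.items():
    im=cv2.imread(f"pics/{n}0.png")[y[0]:y[1],x[0]:x[1]]
    cv2.imwrite(f"pics/{n}0c.png",cv2.resize(im,None,fx=3.7 if n=="side" else 6,fy=3.7 if n=="side" else 6,interpolation=cv2.INTER_CUBIC))
E
```

```text
8409 [186.97365964 190.1945916  193.73144082]
((545.9652709960938, 66.88300323486328), (180.85879516601562, 242.23577880859375), 81.70299530029297) [[413.0657     -5.1220474]
 [652.76605   -40.07775  ]
 [678.86487   138.88806  ]
 [439.1645    173.84375  ]]
((544.1229248046875, 63.541412353515625), (187.6363525390625, 241.67050170898438), 82.19214630126953)
xcase [0.1443049  0.98953325] yaw 1.4259858
[-98.2998574  -95.33148413 -93.79865233 -92.32560234 -90.68348834
 110.83472602]
side latch 800
[[ -95.  -38.  189.  162.  310.]
 [ -96.  -20.  180.  167.  302.]
 [ -94.  -22.  167.  171.  303.]
 [ -96.   13.  170.  173.  287.]
 [ -99.   14.  171.  174.  287.]
 [ -97.   16.  166.  175.  286.]
 [ -97.   16.  164.  176.  286.]
 [ -96.   14.  159.  177.  287.]
 [ -94.   21.  157.  178.  284.]
 [ -96.   17.  155.  179.  286.]
 [ -97.  -33.  144.  179.  309.]
 [ -95.  -12.  144.  180.  299.]
 [-106.   -5.  152.  181.  297.]
 [-107.    8.  153.  182.  291.]
 [ -95.   19.  143.  183.  285.]
 [ -96.  -18.  136.  183.  302.]
 [-108.   -0.  147.  184.  295.]
 [ -95.    2.  133.  185.  293.]
 [ -94.
[... 3437 characters left out ...]
02]
 [-1.530e+02  9.000e+00  1.500e+02  2.290e+02  3.240e+02]
 [-1.510e+02  1.100e+01  1.490e+02  2.300e+02  3.230e+02]
 [-1.170e+02  2.200e+01  1.190e+02  2.320e+02  3.080e+02]
 [-1.350e+02 -1.100e+01  1.159e+03  2.340e+02  2.770e+02]
 [-1.390e+02  2.300e+01  1.400e+02  2.340e+02  3.170e+02]
 [-1.320e+02  2.600e+01  1.320e+02  2.350e+02  3.140e+02]
 [-1.550e+02  2.200e+01  1.580e+02  2.350e+02  3.240e+02]
 [-1.510e+02  2.700e+01  1.530e+02  2.370e+02  3.220e+02]
 [-1.350e+02 -1.100e+01  1.159e+03  2.470e+02  3.350e+02]
 [-1.350e+02 -1.100e+01  1.159e+03  2.670e+02  2.800e+02]
 [-1.350e+02 -1.100e+01  1.159e+03  2.830e+02  2.820e+02]
 [-1.350e+02 -1.100e+01  1.159e+03  2.950e+02  3.030e+02]]
```

View pics/side0c.png

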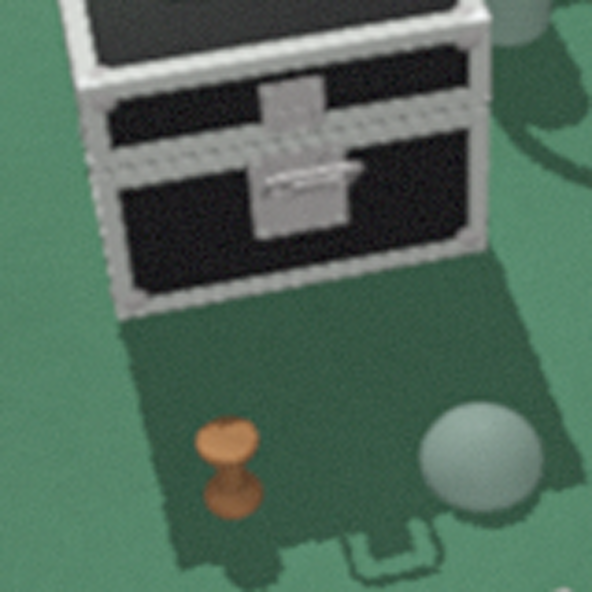

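The crop shows the latch plate at mid-face and the loop lying out over the raised lever. The 3D points for both agree with lever ≈2.2. I'll move in front of the latch at a safe height, shutting the fingers on the way.

Call:
servo_tool(
  rows=[-43, -40, -5, 0, 0, 0, 1, -43, -40, -5, 0, 0, 0, 1, -43, -40, -3, 0, 0, 0, 1, -43, -40, -3, 0, 0, 0, 1, -43, -40, -2, 0, 0, 0, 1, -43, -40, -2, 0, 0, 0, 1, -43, -40, -2, 0, 0, 0, 1, -43, -40, -2, 0, 0, 0, 1, -43, -40, -2, 0, 0, 0, 1, -43, -40, -2, 0, 0, 0, 1, -43, -40, -1, 0, 0, 0, 1, -43, -40, -1, 0, 0, 0, 1],
)

```text
time: 1.6
position: [515.6, -124.4, 269.1]
eef_rot: [0.229, 0.973, 0.0, -0.0]
wrist_force: [0.6, -0.4, 0.8]
grip_width: -0.2
finger_force: 0.0
```

Call:
servo_tool(
  rows=[0, 0, 0, 0, 0, 0.157, 1, 0, 0, 0, 0, 0, 0.157, 1, 0, 0, 0, 0, 0, 0.157, 1, 0, 0, 0, 0, 0, 0.157, 1, 0, 0, 0, 0, 0, 0.157, 1, 0, 0, 0, 0, 0, 0.157, 1, 0, 0, 0, 0, 0, 0.157, 1, 0, 0, 0, 0, 0, 0.157, 1, 0, 0, 0, 0, 0, 0, 1, 0, 0, 0, 0, 0, 0, 1],
)

```text
time: 2.85
position: [515.3, -122.5, 269.1]
eef_rot: [0.756, 0.654, -0.0, -0.0]
wrist_force: [-0.5, -0.3, -0.2]
grip_width: 0.0
finger_force: 0.0
```

Run:
```python
from h import *
from scipy.spatial.transform import Rotation as R
s=manip.get_state();print(s["time"],s["position"],s["joints"],R.from_quat(s["eef_rot"]).as_matrix().round(3),s["grip_width"])
i=manip.camera_info("wrist");im,d=manip.read_camera("wrist");print(i)
np.savez("w1.npz",im=im,d=d,T=i["world_from_camera"]);cv2.imwrite("pics/w1.png",im[:,:,::-1])
```

```text
2.85 [ 515.28120736 -122.4744396   269.11145262] [-2.33334582e-01  1.70546016e-01 -1.62888860e-01  1.23774495e+00
 -3.28267670e-05  1.48193626e+00] [[ 0.144  0.99  -0.   ]
 [ 0.99  -0.144  0.   ]
 [ 0.    -0.    -1.   ]] 0.022853506243166496
{'intrinsics': array([[351.68302853,   0.        , 322.75118058],
       [  0.        , 351.68302853, 198.74641433],
       [  0.        ,   0.        ,   1.        ]]), 'k1': -0.002775813416297451, 'world_from_camera': array([[ 9.89432755e-01, -1.38253286e-01, -4.36904089e-02,
         5.27453665e+02],
       [-1.44985194e-01, -9.46420072e-01, -2.88562542e-01,
        -4.82017851e+01],
       [-1.45476036e-03,  2.91847693e-01, -9.56463699e-01,
         4.03199087e+02],
       [ 0.00000000e+00,  0.00000000e+00,  0.00000000e+00,
         1.00000000e+00]])}
```

View pics/w1.png

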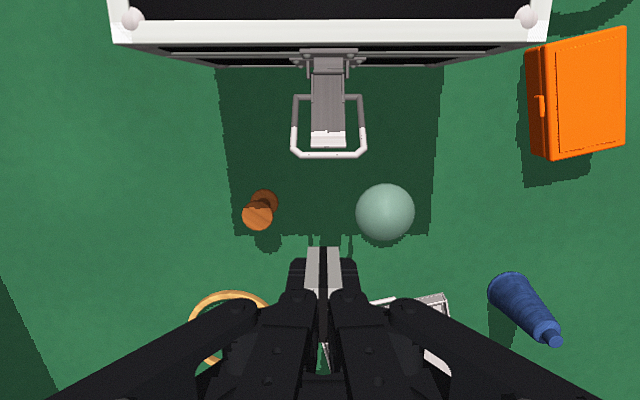

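The wrist view shows the loop bar centred near (329,154), the thumb end near (328,138) and the lid's front edge at row ~42. The tips are at (323,250), pointing at the latch and between bobbin and magnifier.

Run:
```python
from h import *
w=np.load("w1.npz");i=manip.camera_info("wrist");d=w["d"];P=cloud(d,i)
c=np.array([546,66.9]);n=np.array([.1443,.9895]);y=np.array([-n[1],n[0]])
def cs(p): return np.r_[(p[:2]-c)@n,(p[:2]-c)@y,p[2]].round(1)
for nm,a in {"bar":(slice(153,157),slice(305,352)),"end":(slice(132,145),slice(313,344)),"lever":(slice(80,125),slice(314,342)),"lidfront":(slice(30,36),slice(280,380)),"tips":(slice(248,256),slice(308,340))}.items():
    q=P[a].reshape(-1,3);q=q[q[:,2]<600];print(nm,cs(np.median(q,0)),cs(q.min(0)),q[:,2].std().round(1))
# bar by ray at z=160 , side wires centre
im=w["im"];g=im.mean(2)
for v in (110,120,153,155): print(v,g[v,286:372:2].astype(int))
for v in (35,45): 
  print([ (v2,int(g[v2,329]),cs(P[v2,329])) for v2 in range(36,56,2)]);break
```

```text
bar [-158.3   -1.7  161.7] [-163.9   13.7  160.1] 17.6
end [-149.3   -1.9  142.9] [-155.9    8.6  137.9] 18.6
lever [-124.3   -1.5  124.2] [-142.8    8.2  110.7] 17.1
lidfront [-85.7  -1.6 192.4] [-119.3   20.7  190.4] 14.9
tips [-180.1    1.6  270. ] [-314.4  -11.4   -2.3] 47.2
110 [ 55  50  51  92 117 115  65  50  53  50  50  50  44 130 131 125 126 132
 128 126 128 124 129 123 125 126 125 128 130 103  46  52  50  51  51  44
  99 121 115  53  53  52  50]
120 [ 54  53  50 105 123 106  55  52  50  49  49  49  46 133 128 127 127 131
 128 130 123 126 131 122 132 125 126 126 126 130  45  53  55  53  51  53
  82 114 120  82  48  49  53]
153 [ 53  53  50  46 134 199 233 237 242 242 244 248 247 244 243 243 243 244
 245 244 245 246 243 245 245 248 247 245 244 244 244 243 245 245 244 236
 226 199 116  46  55  57  49]
155 [ 49  53  52  49  44 108 190 227 232 232 236 214 229 234 233 233 232 232
 230 229 230 229 229 229 229 212 227 228 227 228 227 227 229 228 226 222
 191  92  45  53  55  53  54]
[(36, 228, array([-87.4,  -1.5, 192.7])), (38, 229, array([-88.4,  -1.5, 192.1])), (40, 235, array([-89.6,  -1.5, 193.7])), (42, 136, array([-90.4,  -1.5, 192.1])), (44, 64, array([-90.9,  -1.6, 187.3])), (46, 26, array([-89.6,  -1.9, 167.1])), (48, 121, array([-91.4,  -1.8, 173.2])), (50, 133, array([-92.5,  -1.8, 172.7])), (52, 121, array([-93.6,  -1.8, 172.3])), (54, 54, array([-94.1,  -2. , 165.7]))]
```

Call:
servo_tool(
  rows=[0, 0.8, 15, 0, 0, 0, 1, 0, 0.8, 15, 0, 0, 0, 1, 0, 0.8, 15, 0, 0, 0, 1, 0, 0.8, 15, 0, 0, 0, 1, 0, 0.8, 15, 0, 0, 0, 1, 0, 0.8, 15, 0, 0, 0, 1, 0, 0, 15, 0, 0, 0, 1, 0, 0, 0, 0, 0, 0, 1],
)

```text
time: 3.9
position: [519.1, -122.9, 162.8]
eef_rot: [0.757, 0.653, -0.001, -0.001]
wrist_force: [0.1, 0.4, -0.1]
grip_width: -0.2
finger_force: 0.0
```

Call:
servo_tool(
  rows=[6, 0, 0, 0, 0, 0, 1, 6, 0, 0, 0, 0, 0, 1, 6, 0, 0, 0, 0, 0, 1, 6, 0, 0, 0, 0, 0, 1, 6, 0, -2, 0, 0, 0, 1, 6, 0, -2, 0, 0, 0, 1, 6, 0, -2, 0, 0, 0, 1, 0, 0, 0, 0, 0, 0, 1],
)

```text
time: 4.9
position: [526.6, -81.2, 170.5]
eef_rot: [0.757, 0.654, 0.0, 0.0]
wrist_force: [-0.4, -0.3, 0.1]
grip_width: 0.2
finger_force: 0.0
```

Run:
```python
from h import *
s=manip.get_state();print(s["position"],s["wrist_force"])
i=manip.camera_info("wrist");im,d=manip.read_camera("wrist")
np.savez("w2.npz",im=im,d=d);cv2.imwrite("pics/w2.png",im[:,:,::-1])
```

```text
[526.55496001 -81.22794188 170.53608416] [-0.38126803 -0.2575288   0.0765725 ]
```

View pics/w2.png

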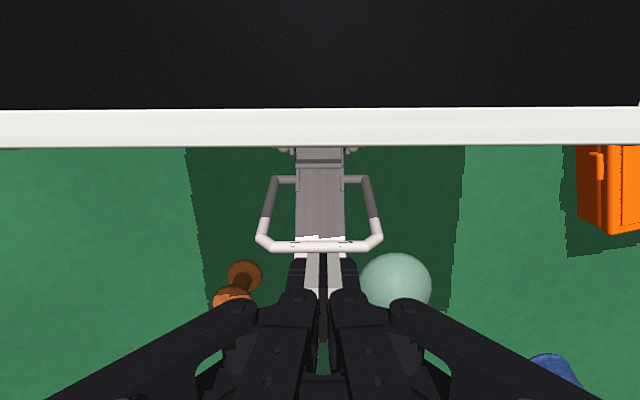

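The bar is now at row ~245, just ahead of the fingertips (~252), and centred on them to within a few pixels.

Run:
```python
from h import *
w=np.load("w2.npz");i=manip.camera_info("wrist");P=cloud(w["d"],i)
c=np.array([546,66.9]);n=np.array([.1443,.9895]);y=np.array([-n[1],n[0]])
def cs(p): return np.r_[(p[:2]-c)@n,(p[:2]-c)@y,p[2]].round(1)
for v in (200,230,238,241,244,247,250,254,260): print(v,cs(P[v,320]),cs(P[v,310]),cs(P[v,300]),w["im"][v,310])
```

```text
200 [-129.3   -1.7  127. ] [-129.4    3.6  126.5] [-129.1    8.8  127.3] [138 128 130]
230 [-142.4   -1.7  136.6] [-142.8    3.5  135.7] [-142.6    8.6  136. ] [141 133 133]
238 [-145.9   -1.7  138.8] [-146.1    3.4  138.3] [-145.8    8.5  139. ] [250 247 246]
241 [-133.2   -2.   171.3] [-132.7    2.   172.3] [-133.2    6.2  171.2] [195 184 183]
244 [-133.7   -2.1  173.1] [-133.8    2.   172.8] [-133.9    6.1  172.7] [242 236 234]
247 [-135.2   -2.   172.8] [-135.     2.   173.3] [-134.5    6.   174.2] [240 235 234]
250 [-136.1   -2.1  173.8] [-136.1    2.   173.6] [-136.5    6.1  172.9] [206 199 197]
254 [-137.9   -2.   173.6] [-137.6    2.   174.4] [-151.7    8.2  145.3] [168 165 161]
260 [-137.9   -2.1  179.1] [-137.8    1.8  179.2] [-141.7    6.3  171.6] [168 163 159]
```

Call:
servo_tool(
  rows=[5, 0, 0, 0, 0, 0, 1, 5, 0, 0, 0, 0, 0, 1, 5, 0, 0, 0, 0, 0, 1, 5, 0, 0, 0, 0, 0, 1, 5, 0, 0, 0, 0, 0, 1, 3, 0, 0, 0, 0, 0, 1, 0, 0, 0, 0, 0, 0, 1, 0, 0, 0, 0, 0, 0, 1],
)

```text
time: 5.95
position: [530.4, -54.0, 170.3]
eef_rot: [0.757, 0.653, -0.0, 0.0]
wrist_force: [-0.3, -0.2, -1.1]
grip_width: -0.0
finger_force: 0.0
```

```bash
cat > look.py <<'E'
from h import *
import sys
nm=sys.argv[1];s=manip.get_state();print(s["time"],s["position"],s["wrist_force"])
ims=[]
for k in ("wrist","side"):
    i=manip.camera_info(k);im,d=manip.read_camera(k)
    np.savez(nm+k+".npz",im=im,d=d,T=i["world_from_camera"])
    ims.append(im if k=="wrist" else cv2.resize(im[140:260,215:375],None,fx=2.5,fy=2.5,interpolation=cv2.INTER_CUBIC))
a=ims[0][60:360,140:540]
cv2.imwrite(f"pics/{nm}.png",np.hstack([a,ims[1]])[:,:,::-1])
E
python3 look.py w3
```

```text
5.95 [530.39691277 -54.02325562 170.29783666] [-0.32757846 -0.19050978 -1.0563423 ]
```

View pics/w3.png

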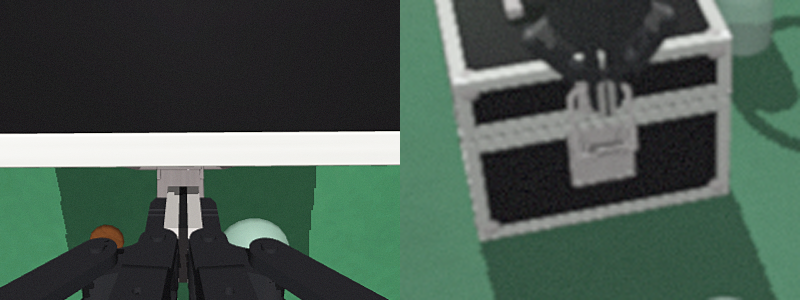

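The right panel shows both loop wires standing up against the lid, and in the wrist view the bar is no longer lying out. So the loop has dropped inward onto the keeper plate. Next I'll back out over the thumb end and press the lever down to about 1.2.

Call:
servo_tool(
  rows=[-7, 0, 0, 0, 0, 0, 1, -7, 0, 0, 0, 0, 0, 1, -7, 0, 0, 0, 0, 0, 1, -7, 0, 0, 0, 0, 0, 1, 0, 0, 0, 0, 0, 0, 1],
)

```text
time: 6.68
position: [526.2, -82.2, 170.3]
eef_rot: [0.757, 0.653, -0.0, 0.0]
wrist_force: [0.3, -0.3, -0.7]
grip_width: -0.2
finger_force: 0.0
```

Call:
servo_tool(
  rows=[0, 0, 5.5, 0, 0, 0, 1, 0, 0, 5.5, 0, 0, 0, 1, 0, 0, 5.5, 0, 0, 0, 1, 0, 0, 5.5, 0, 0, 0, 1, 0, 0, 5.5, 0, 0, 0, 1, 0, 0, 5.5, 0, 0, 0, 1, 0, 0, 5.5, 0, 0, 0, 1, 0, 0, 0, 0, 0, 0, 1],
)

```text
time: 7.68
position: [525.9, -81.6, 131.2]
eef_rot: [0.757, 0.653, -0.0, -0.0]
wrist_force: [-1.0, -0.4, 0.7]
grip_width: -0.3
finger_force: 0.0
```

```bash
python3 look.py w4
python3 - <<'E'
from h import *
w=np.load("w4wrist.npz");i=manip.camera_info("wrist");P=cloud(w["d"],i)
c=np.array([546,66.9]);n=np.array([.1443,.9895]);y=np.array([-n[1],n[0]])
def cs(p): return np.r_[(p[:2]-c)@n,(p[:2]-c)@y,p[2]].round(0)
print([(v,u,*cs(P[v,u])) for u in (290,300,350,360) for v in range(140,250,10) if cs(P[v,u])[2]>60])
E
```

```text
7.675 [525.9229896  -81.59380261 131.24733854] [-1.03908754 -0.39300649  0.69286218]
[(140, 290, np.float64(-84.0), np.float64(3.0), np.float64(193.0)), (150, 290, np.float64(-86.0), np.float64(4.0), np.float64(193.0)), (160, 290, np.float64(-88.0), np.float64(4.0), np.float64(193.0)), (170, 290, np.float64(-91.0), np.float64(4.0), np.float64(192.0)), (180, 290, np.float64(-103.0), np.float64(8.0), np.float64(152.0)), (190, 290, np.float64(-104.0), np.float64(7.0), np.float64(160.0)), (200, 290, np.float64(-123.0), np.float64(12.0), np.float64(110.0)), (140, 300, np.float64(-84.0), np.float64(1.0), np.float64(192.0)), (150, 300, np.float64(-86.0), np.float64(2.0), np.float64(192.0)), (160, 300, np.float64(-88.0), np.float64(1.0), np.float64(193.0)), (170, 300, np.float64(-91.0), np.float64(2.0), np.float64(192.0)), (180, 300, np.float64(-103.0), np.float64(4.0), np.float64(153.0)), (190, 300, np.float64(-103.0), np.float64(4.0), np.float64(162.0)), (200, 300, np.float64(-121.0), np.float64(7.0), np.float64(114.0)), (210, 300, np.float64(-126.0), np.float64(7.0), np.float64(115.0)), (
[... 260 characters left out ...]
4(193.0)), (150, 350, np.float64(-86.0), np.float64(-9.0), np.float64(192.0)), (160, 350, np.float64(-88.0), np.float64(-9.0), np.float64(194.0)), (170, 350, np.float64(-91.0), np.float64(-9.0), np.float64(193.0)), (190, 350, np.float64(-104.0), np.float64(-12.0), np.float64(160.0)), (200, 350, np.float64(-123.0), np.float64(-16.0), np.float64(110.0)), (140, 360, np.float64(-84.0), np.float64(-11.0), np.float64(192.0)), (150, 360, np.float64(-86.0), np.float64(-11.0), np.float64(193.0)), (160, 360, np.float64(-89.0), np.float64(-11.0), np.float64(192.0)), (170, 360, np.float64(-91.0), np.float64(-11.0), np.float64(192.0)), (200, 360, np.float64(-123.0), np.float64(-20.0), np.float64(111.0))]
```

View pics/w4.png

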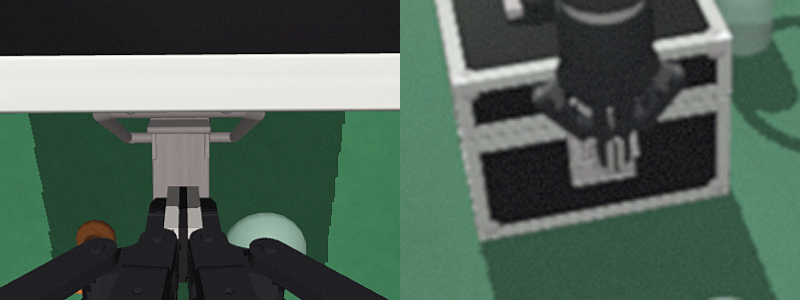

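The lever is now a little above straight out, and the loop wires run back to the lid behind the keeper lip. I'll keep pressing to about 1.2.

Call:
servo_tool(
  rows=[0, 0, 5, 0, 0, 0, 1, 0, 0, 5, 0, 0, 0, 1, 0, 0, 5, 0, 0, 0, 1, 0, 0, 5, 0, 0, 0, 1, 0, 0, 5, 0, 0, 0, 1, 0, 0, 3, 0, 0, 0, 1, 0, 0, 0, 0, 0, 0, 1],
)

```text
time: 8.65
position: [526.0, -81.6, 103.4]
eef_rot: [0.757, 0.653, -0.0, -0.0]
wrist_force: [-0.7, -0.6, 0.1]
grip_width: -0.1
finger_force: 0.0
```

Call:
servo_tool(
  rows=[-6, 0, -12, 0, 0, 0, 1, -6, 0, -12, 0, 0, 0, 1, -6, 0, -12, 0, 0, 0, 1, -6, 0, -12, 0, 0, 0, 1, -8, 0, -8, 0, 0, 0, 1, -8, 0, -8, 0, 0, 0, 1, 0, 0, 0, 0, 0, 0, 1, 0, 0, 0, 0, 0, 0, 1],
)

```text
time: 9.65
position: [520.2, -121.1, 167.5]
eef_rot: [0.757, 0.653, -0.0, -0.0]
wrist_force: [-0.1, -0.2, -0.2]
grip_width: 0.2
finger_force: 0.0
```

```bash
python3 look.py w5
python3 - <<'E'
from h import *
w=np.load("w5wrist.npz");i=manip.camera_info("wrist");P=cloud(w["d"],i)
c=np.array([546,66.9]);n=np.array([.1443,.9895]);y=np.array([-n[1],n[0]])
def cs(p): return tuple(int(round(float(x))) for x in np.r_[(p[:2]-c)@n,(p[:2]-c)@y,p[2]])
for u in (323,): print([(v,*cs(P[v,u])) for v in range(60,280,6) if 40<cs(P[v,u])[2]<180 ])
E
```

```text
9.65 [ 520.19761262 -121.12605688  167.45657943] [-0.06334561 -0.15759304 -0.17465455]
[(60, -103, -3, 160), (66, -105, -3, 154), (72, -105, -3, 110), (78, -108, -3, 108), (84, -111, -3, 106), (90, -114, -3, 106), (96, -117, -3, 103), (102, -120, -3, 102), (108, -123, -3, 102), (114, -126, -3, 100), (120, -130, -3, 99), (126, -133, -3, 96), (132, -137, -3, 95), (138, -140, -3, 94), (144, -144, -3, 93), (150, -148, -3, 92), (156, -152, -3, 90), (162, -156, -3, 89), (168, -159, -3, 89), (174, -164, -3, 88), (246, -178, -3, 162), (252, -177, -3, 170), (258, -179, -3, 173), (264, -178, -3, 179)]
```

View pics/w5.png

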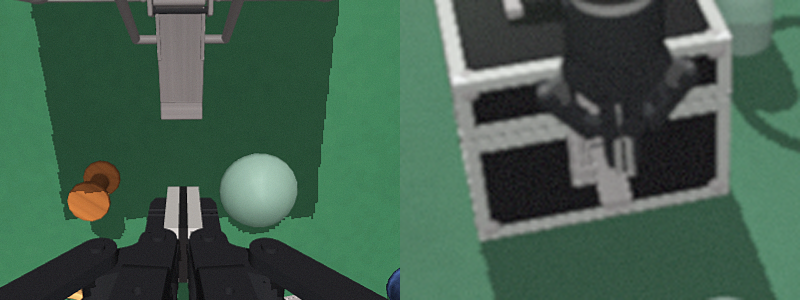

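The lever reads about 1.18 (it slopes 22° below horizontal), with the loop still up in the keeper. I'll tilt the tool 45° so it can press inward without its body meeting the case.

Call:
servo_tool(
  rows=[0, 0, 0, 0, 0.157, 0, 1, 0, 0, 0, 0, 0.157, 0, 1, 0, 0, 0, 0, 0.157, 0, 1, 0, 0, 0, 0, 0.157, 0, 1, 0, 0, 0, 0, 0.157, 0, 1, 0, 0, 0, 0, 0, 0, 1, 0, 0, 0, 0, 0, 0, 1],
)

```text
time: 10.62
position: [520.6, -121.0, 167.7]
eef_rot: [0.7, 0.604, 0.289, -0.249]
wrist_force: [0.5, -0.7, 0.7]
grip_width: 0.4
finger_force: 0.0
```

```bash
cat > st.py <<'E'
from h import *
from scipy.spatial.transform import Rotation as R
s=manip.get_state();c=np.array([546,66.9]);n=np.array([.1443,.9895]);y=np.array([-n[1],n[0]]);p=s["position"]
print(s["time"],"case",((p[:2]-c)@n).round(1),((p[:2]-c)@y).round(1),p[2].round(1),"F",s["wrist_force"].round(1),s["joints"].round(2))
print(R.from_quat(s["eef_rot"]).as_matrix().round(2))
E
python3 st.py
```

```text
10.625 case -189.6 -2.0 167.7 F [ 0.5 -0.7  0.7] [-0.62  0.53 -0.15  1.32  0.68  0.95]
[[ 0.1   0.99  0.1 ]
 [ 0.7  -0.15  0.7 ]
 [ 0.71  0.   -0.71]]
```

Call:
servo_tool(
  rows=[-5, 0, 11, 0, 0, 0, 1, -5, 0, 11, 0, 0, 0, 1, -5, 0, 11, 0, 0, 0, 1, -5, 0, 11, 0, 0, 0, 1, -3, 0, 10, 0, 0, 0, 1, -3, 0, 7, 0, 0, 0, 1, -3, 0, 7, 0, 0, 0, 1, 0, 0, 0, 0, 0, 0, 1],
)

```text
time: 11.62
position: [524.3, -93.7, 98.7]
eef_rot: [0.7, 0.603, 0.289, -0.25]
wrist_force: [-0.1, -0.5, -0.8]
grip_width: 0.0
finger_force: 0.0
```

Call:
servo_tool(
  rows=[-1.7, 0, 5.4, 0, 0, 0, 1, -1.7, 0, 5.4, 0, 0, 0, 1, -1.7, 0, 5.4, 0, 0, 0, 1, -1.7, 0, 5.4, 0, 0, 0, 1, 0, 0, 0, 0, 0, 0, 1, 0, 0, 0, 0, 0, 0, 1],
)

```text
time: 12.38
position: [525.8, -83.5, 79.0]
eef_rot: [0.7, 0.604, 0.289, -0.25]
wrist_force: [-0.7, 1.7, 2.0]
grip_width: 0.0
finger_force: 0.8
```

```bash
python3 st.py;python3 look.py w6
```

```text
12.375 case -151.8 -1.8 79.0 F [-0.7  1.7  2. ] [-0.56  0.59 -0.28  1.09  0.7   1.02]
[[ 0.1   0.99  0.1 ]
 [ 0.7  -0.15  0.7 ]
 [ 0.71 -0.   -0.71]]
12.375 [525.83126088 -83.5394202   78.96374735] [-0.71586616  1.69986453  2.02874585]
```

View pics/w6.png

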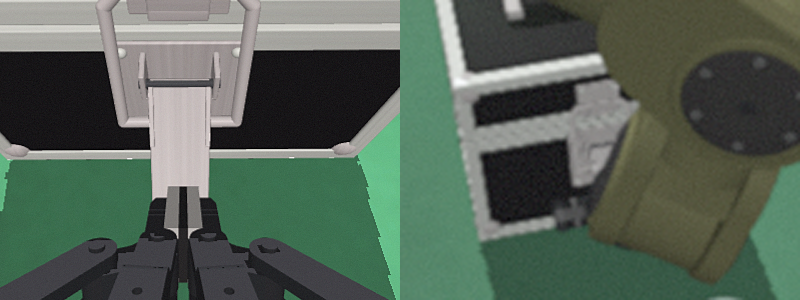

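The left panel shows the tips on the lever end and the loop standing up over the keeper. The 2–3 N resistance suggests the loop is hooked. I'll press on along the arc.

Call:
servo_tool(
  rows=[0, 0, 5.5, 0, 0, 0, 1, 0.3, 0, 5.5, 0, 0, 0, 1, 0.6, 0, 5.5, 0, 0, 0, 1, 1, 0, 5.5, 0, 0, 0, 1, 1.5, 0, 4.5, 0, 0, 0, 1, 2, 0, 4.5, 0, 0, 0, 1, 2.5, 0, 4.5, 0, 0, 0, 1, 2.5, 0, 4.5, 0, 0, 0, 1, 0, 0, 0, 0, 0, 0, 1, 0, 0, 0, 0, 0, 0, 1],
)

```text
time: 13.72
position: [531.4, -49.4, 58.0]
eef_rot: [0.7, 0.604, 0.289, -0.249]
wrist_force: [-1.6, -5.7, 1.6]
grip_width: -0.1
finger_force: 3.2
```

```bash
python3 st.py;python3 look.py w7
```

```text
13.725 case -117.2 -2.3 58.0 F [-1.6 -5.7  1.6] [-0.5   0.58 -0.34  0.98  0.72  1.09]
[[ 0.1   0.99  0.1 ]
 [ 0.7  -0.15  0.7 ]
 [ 0.7   0.   -0.71]]
13.725 [531.35352898 -49.42444911  58.00856775] [-1.55084665 -5.74826642  1.60967958]
```

View pics/w7.png

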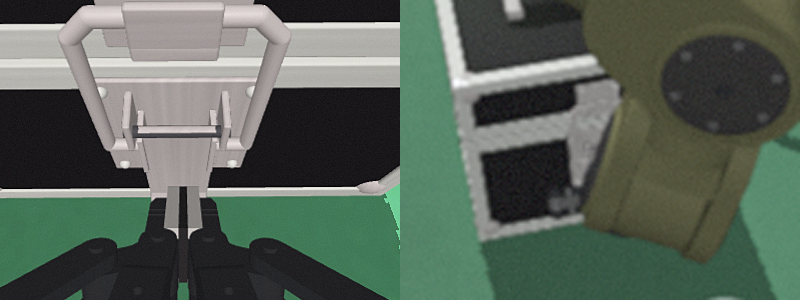

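The loop is caught behind the keeper lip and the lever looks nearly flat. I'll press a few millimetres more straight into the face and see whether the force rises, which would mean it is home.

Call:
servo_tool(
  rows=[0.7, 0, 0.7, 0, 0, 0, 1, 0.7, 0, 0.7, 0, 0, 0, 1, 0.7, 0, 0.7, 0, 0, 0, 1, 0, 0, 0, 0, 0, 0, 1],
)

```text
time: 14.32
position: [531.6, -49.1, 57.9]
eef_rot: [0.701, 0.604, 0.287, -0.247]
wrist_force: [-8.6, -20.5, 8.2]
grip_width: 0.2
finger_force: 10.4
```

```bash
python3 st.py
```

```text
14.325 case -116.8 -2.5 57.9 F [ -8.6 -20.5   8.2] [-0.5   0.58 -0.35  0.97  0.72  1.09]
[[ 0.1   0.99  0.1 ]
 [ 0.7  -0.15  0.69]
 [ 0.7   0.   -0.71]]
```

The press is firmly blocked at 20 N with no further travel, so the lever is home. Now I'll back off and check.

Call:
servo_tool(
  rows=[-3, 0, -5, 0, 0, 0, 1, 0, 0, -10, 0, 0, 0, 1, 0, 0, -15, 0, 0, 0, 1, 0, 0, -15, 0, 0, 0, 1, 0, 0, -15, 0, 0, 0, 1, 0, 0, -15, 0, 0, 0, 1, 0, 0, 0, 0, 0, 0, 1, 0, 0, 0, 0, 0, 0, 1],
)

```text
time: 15.32
position: [523.5, -99.6, 108.9]
eef_rot: [0.7, 0.604, 0.29, -0.25]
wrist_force: [-0.7, -0.2, 0.4]
grip_width: 0.1
finger_force: 0.0
```

```bash
python3 st.py;python3 look.py w8
python3 - <<'E'
from h import *
w=np.load("w8wrist.npz");i=manip.camera_info("wrist");P=cloud(w["d"],i)
c=np.array([546,66.9]);n=np.array([.1443,.9895]);y=np.array([-n[1],n[0]])
X=(P[...,:2]-c)@n;Y=(P[...,:2]-c)@y;Z=P[...,2]
def med(y0,y1,z0,z1):
    k=(Y>y0)&(Y<y1)&(Z>z0)&(Z<z1)&(X>-130)&(X<-60);return k.sum(),np.median(X[k]).round(1) if k.any() else None
for z in range(36,200,6): print(z,"centre",med(-10,6,z,z+6),"side+",med(20,26,z,z+6),"body",med(50,70,z,z+6))
E
```

```text
15.325 case -168.0 -1.8 108.9 F [-0.7 -0.2  0.4] [-0.59  0.57 -0.24  1.17  0.69  0.98]
[[ 0.1   0.99  0.1 ]
 [ 0.7  -0.15  0.7 ]
 [ 0.71 -0.   -0.71]]
15.325 [523.50111353 -99.58782176 108.87419689] [-0.71053191 -0.1636036   0.3778825 ]
36 centre (np.int64(3), np.float64(-108.5)) side+ (np.int64(38), np.float64(-90.1)) body (np.int64(115), np.float64(-90.2))
42 centre (np.int64(162), np.float64(-108.0)) side+ (np.int64(35), np.float64(-90.2)) body (np.int64(123), np.float64(-90.2))
48 centre (np.int64(158), np.float64(-105.7)) side+ (np.int64(11), np.float64(-90.4)) body (np.int64(130), np.float64(-90.3))
54 centre (np.int64(108), np.float64(-105.1)) side+ (np.int64(12), np.float64(-93.6)) body (np.int64(137), np.float64(-90.3))
60 centre (np.int64(121), np.float64(-105.0)) side+ (np.int64(62), np.float64(-94.1)) body (np.int64(153), np.float64(-90.3))
66 centre (np.int64(125), np.float64(-105.1)) side+ (np.int64(52), np.float64(-93.7)) body (np.int64(165), np.float64(-90.2))
72 centre (np.int64(127), np.float64(-105.1)) side+ (np.int64(41), np.float64(-93.7)) body (np.int64(175), np
[... 1822 characters left out ...]
(np.int64(198), np.float64(-90.2)) body (np.int64(689), np.float64(-90.3))
168 centre (np.int64(953), np.float64(-90.8)) side+ (np.int64(233), np.float64(-90.3)) body (np.int64(768), np.float64(-90.4))
174 centre (np.int64(606), np.float64(-90.4)) side+ (np.int64(225), np.float64(-90.5)) body (np.int64(708), np.float64(-90.9))
180 centre (np.int64(163), np.float64(-91.6)) side+ (np.int64(72), np.float64(-91.9)) body (np.int64(325), np.float64(-92.2))
186 centre (np.int64(0), None) side+ (np.int64(0), None) body (np.int64(0), None)
192 centre (np.int64(0), None) side+ (np.int64(0), None) body (np.int64(0), None)
198 centre (np.int64(0), None) side+ (np.int64(0), None) body (np.int64(0), None)
```

View pics/w8.png

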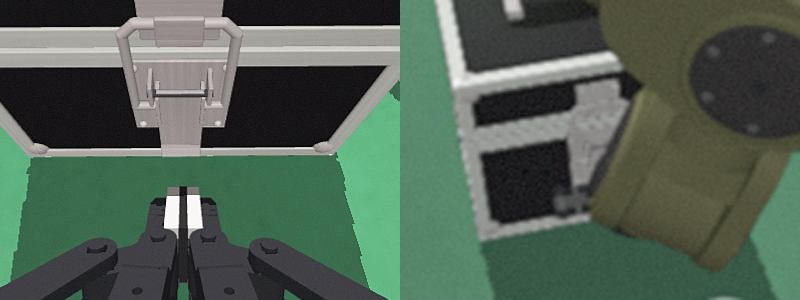

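The lever face is upright, at a constant -105 mm from z 54 to 96, so it is home. The bar is caught behind the lip, the seam gap is closed and the tips are clear of everything.

```bash
python3 -c "
from bench import manip
print(manip.sign_off())"
```

```text
the job is handed in; nothing more can be done
None
```

The case is latched: the loop is caught behind the keeper lip, the lever is flat against the face, and the last close view shows the lid down. I never touched the other things, and I handed the job in at about 15 s; the hand-in gave no verdict.

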